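# Stand the pigment bottles in their stands

## Robot

A 6-joint arm with a two-finger parallel gripper is mounted at the origin on the work surface. World frame = base frame: x ahead of the robot, y to its left, z up, the work surface at z = 0. Lengths are in m, angles in rad, forces in N, time in s.
With the tool pointing down it reaches from about 0.4 to 0.925 m from the base axis. Payload 3.4 kg.
Tool frame: the origin (TCP) lies at the very end of the fingers, on their centre line; the grasp point (between the pads) lies 19 mm behind it; z points along the fingers, y is the line along which they close (so a half turn about z gives the same grasp; the last joint's range is limited). The gripper opens to 85 mm and grips with 20 to 120 N. Pads are 22 mm wide; open, the fingers measure 114 mm over their backs; the gripper's body (76 mm by 85 mm) begins 54 mm behind the grasp point. The pads swing forward as they close: fully open they stand 13 mm farther back than shut.
Start: joints at [1.044, 0.307, 1.506, -0, 1.328, -0.073], TCP at [0.252, 0.517, 0.231] pointing down, gripper open.
Joint ranges: [-3.12, 3.12], [-1.05, 2.28], [0.14, 2.33], [-1.42, 4.57], [0.1, 2.73], [-2.68, 2.68]. Speed limits (rad/s): [2.57, 2.57, 3.14, 3.14, 3.14, 3.14].

## Interface

Orientations are given as a unit quaternion [x, y, z, w].
In Python, from bench import r gives the robot as it stands.
- The arm moves only by the shell command python3 -m pendant 'ROWS' [FORCE]. ROWS is JSON, a list that holds one entry, the list of rows, each a list of 5 numbers: the shift along the tool's x, y, z in cm, then the turn about the tool's z in rad, then the closure, from -1 (fully open) to 1 (shut). In form: [[[dx, dy, dz, yaw, fingers], ...]]. A call has 1 to 10 rows; each row shifts and turns the commanded pose from where the row before left it, along the tool's axes as they then stand; what a row does not reach is not made up. A row lasts 1/8 s, in which the tool goes at most 62.5 mm and 10.7 degrees, less where a joint would pass 70% of its speed; a pose out of reach is approached as far as the arm can. A call is refused whole if a number of a shift passes 6.25 or a number of a turn 0.188, either way. A call with a gripper value outside its range is refused whole. The fingers move at their own pace and stop on an object; FORCE is the grip in N (left out, the last holds). Time passes only in rows, so rows that do not move let the fingers close. It gives the time, the measured TCP pose, the force, the opening and the grip force at its end, in the units of the state.
- r.get_state(): the state, without advancing time (a new reading comes with each control period).
- r.grab_frame(name): name is "side" or "top" or "wrist"; returns (picture, depth): 384x512x3 uint8, red, green, blue; 384x512 float32, m along the optical axis (not along the pixel's ray), 0 where there is no reading.
- r.calibration(name): a dict with "K" (3x3 intrinsics, pixels), "dist_coeffs" ([k1, k2, p1, p2, k3] as OpenCV has them; the pictures are not rectified), "rvec" (rotation vector, rad) and "tvec" (3), from world to camera coordinates, as OpenCV has them; the wrist camera has in their place "T_tool_cam" (4x4, takes a point from camera to tool coordinates, whose origin is the TCP and whose axes are the flange's). Camera axes: x right, y down, z forward; pixel columns grow to the right and rows downward; lengths in m; the calibration is good to about 2 mm. A picture is of the moment at which its call begins: read the wrist's pose just before it. calibration takes no time and is no camera call.
- r.close_job(): hands the job in; it is judged then, once.
Trained networks look in the newest picture that a camera, given by its name, has taken for a name from the list of things; names that differ only in an ending like _2 or _b are one class to them, and where a whole thing is asked for, a point or a joint stands for the part that bears it (a point fixed in the world has none). Each returns a list of dicts, best first, with "score" (0 to 1); they miss things now and then, are a little off and sometimes report something else, mostly with a low value. They report only what shows in the picture. A call takes as long as a camera call. They do not tell look-alikes from the thing itself.
- r.boxes_of(camera, target): "bbox" ([left, top, width, height] in pixels, round what is visible of it).
The state is a dict: "time": time; "q": joint angles; "joint_vel": joint speeds; "joint_torque": joint torques, N m; "ee_pos": TCP position; "tool_rot": TCP orientation; "force": force on the tool from outside, world axes, zero at the start; "torque": the same for the moment, N m; "gripper_width": finger opening in m; "gripper_force": force on a finger pad.
Only numpy, scipy, OpenCV 4.12 (cv2) and the standard library are available. Lean on these libraries where they do the work, as an engineer would, in place of code of your own. Each camera call takes 0.05 s, during which the arm holds its last target. There are 200 camera calls.

## Task

Clear up after pouring: stand each of the four pointed-cap pigment bottles upright in the well of its own wooden stand, matched by size (smallest bottle in the smallest stand, and so on up to the largest), down on the floor of the well. Take care not to knock any bottle over, and leave the flat-lidded jar and the roll of tape where they are.

Things in the scene. Friction and masses are not known exactly. Their poses are not given: they have to be found in the camera images.
- bottle_small: the smallest of four pigment bottles: upright rigid white plastic bottle, straight round body 24 mm in diameter up to 56 mm above its foot, then a short shoulder and a narrow black pointed nozzle cap (14 mm wide at its base), 76 mm tall in all. Stands loose on the table, light. Origin: centre of its underside; z up its axis
- stand_small: the smallest of four round wooden bottle stands, fixed to the table: disc 55 mm in diameter, 24 mm tall, with one round open well 35 mm in diameter, 18 mm deep (well floor 6 mm above the table); it takes the 24 mm bottle. Origin: centre of its underside on the table; z up the axis of the well
- bottle_medium: the second smallest of four pigment bottles: upright rigid white plastic bottle, straight round body 36 mm in diameter up to 60 mm above its foot, then a short shoulder and a narrow black pointed nozzle cap (16 mm wide at its base), 84 mm tall in all. Stands loose on the table, light. Origin: centre of its underside; z up its axis
- stand_medium: the second smallest of four round wooden bottle stands, fixed to the table: disc 67 mm in diameter, 24 mm tall, with one round open well 47 mm in diameter, 18 mm deep (well floor 6 mm above the table); it takes the 36 mm bottle. Origin: centre of its underside on the table; z up the axis of the well
- bottle_large: the second largest of four pigment bottles: upright rigid white plastic bottle, straight round body 48 mm in diameter up to 65 mm above its foot, then a short shoulder and a narrow black pointed nozzle cap (22 mm wide at its base), 92 mm tall in all. Stands loose on the table, light. Origin: centre of its underside; z up its axis
- stand_large: the second largest of four round wooden bottle stands, fixed to the table: disc 79 mm in diameter, 24 mm tall, with one round open well 59 mm in diameter, 18 mm deep (well floor 6 mm above the table); it takes the 48 mm bottle. Origin: centre of its underside on the table; z up the axis of the well
- bottle_jumbo: the largest of four pigment bottles: upright rigid white plastic bottle, straight round body 60 mm in diameter up to 70 mm above its foot, then a short shoulder and a narrow black pointed nozzle cap (27 mm wide at its base), 100 mm tall in all. Stands loose on the table, light. Origin: centre of its underside; z up its axis
- stand_jumbo: the largest of four round wooden bottle stands, fixed to the table: disc 91 mm in diameter, 24 mm tall, with one round open well 71 mm in diameter, 18 mm deep (well floor 6 mm above the table); it takes the 60 mm bottle. Origin: centre of its underside on the table; z up the axis of the well
- screw_jar: bystander: squat white jar with a flat, wide black screw lid (no nozzle), 56 mm in diameter, 56 mm tall, loose on the table. Origin: centre of its underside
- tape_roll: bystander: roll of off-white masking tape lying flat, 90 mm outside and 68 mm inside diameter, 24 mm tall, loose on the table. Origin: centre of its underside
There are look-alikes about, which are no part of the job. Leave any blue look-alike of the stand_large alone. Leave any green look-alike of the bottle_medium alone.

How it is judged:
At the end, for the whole second after the job is handed in: Each bottle stands in the well of the stand of its own size: axes within 9 mm, its foot on the well floor (less than 10 mm above the table, the floor being at 6 mm), tilted less than 0.12 rad, at rest; the jar and the tape roll are within 30 mm of where they were (horizontal distance between bottle_small and stand_small below 0.009 m and z of bottle_small in the frame of stand_small below 0.01 m and angle between each of bottle_small, bottle_medium, bottle_large, bottle_jumbo's own z axis and vertical below 0.12 rad and linear speed of each of bottle_small, bottle_medium, bottle_large, bottle_jumbo below 0.02 m/s and angular speed of each of bottle_small, bottle_medium, bottle_large, bottle_jumbo below 0.3 rad/s and horizontal distance between bottle_medium and stand_medium below 0.009 m and z of bottle_medium in the frame of stand_medium below 0.01 m and horizontal distance between bottle_large and stand_large below 0.009 m and z of bottle_large in the frame of stand_large below 0.01 m and horizontal distance between bottle_jumbo and stand_jumbo below 0.009 m and z of bottle_jumbo in the frame of stand_jumbo below 0.01 m and distance of each of screw_jar, tape_roll from where it was at the start of the episode below 0.03 m); the robot touches nothing.
It fails at once if a pigment bottle is tipped over (more than 45 degrees) (angle between any of bottle_small, bottle_medium, bottle_large, bottle_jumbo's own z axis and vertical above 0.785 rad).
It fails at once if the screw-lid jar or the tape roll is moved by more than 30 mm (distance of any of screw_jar, tape_roll from where it was at the start of the episode above 0.03 m).
It also fails if it takes over 115 s, if anything falls off the work surface, if the arm or the gripper's body presses on something with over 40 N, if the wrist force passes 120 N, or if a joint passes its speed limit or range.

## Working session

There is one attempt and no reset: what is moved stays moved. The work goes in short steps, Python scripts to look and compute and a shell command to move; the robot and the scene stay as the last step left them, time stands still between calls to the robot, and variables do not carry over. Pictures are saved under pics/ and viewed, at most 14 in all, crops included, and the job is handed in when it is done.

```bash
mkdir -p pics; cat > h.py <<'E'
import numpy as np,cv2
from bench import r
from scipy.spatial.transform import Rotation as R
def cam(n):
    c=r.calibration(n);s=r.get_state();K=np.array(c["K"],float);d=np.array(c["dist_coeffs"],float)
    if "rvec" in c:
        M=np.eye(4);M[:3,:3]=cv2.Rodrigues(np.array(c["rvec"],float))[0];M[:3,3]=np.ravel(c["tvec"]);T=np.linalg.inv(M)
    else:
        B=np.eye(4);B[:3,:3]=R.from_quat(s["tool_rot"]).as_matrix();B[:3,3]=s["ee_pos"];T=B@np.array(c["T_tool_cam"])
    return K,d,T
def cloud(n):
    K,d,T=cam(n);im,z=r.grab_frame(n)
    h,w=z.shape;u,v=np.meshgrid(np.arange(w),np.arange(h))
    p=cv2.undistortPoints(np.stack([u,v],-1).reshape(-1,1,2).astype(float),K,d).reshape(h,w,2)
    P=np.concatenate([p*z[...,None],z[...,None]],-1)@T[:3,:3].T+T[:3,3]
    P[z==0]=np.nan
    return im,P
E
python3 - <<'E'
from h import *
for n in("top","side"):
    im,P=cloud(n);np.savez(""+n,im=im,P=P)
    cv2.imwrite(f"pics/{n}0.png",im[...,::-1])
    for t in ["bottle_small","stand_small","bottle_medium","stand_medium","bottle_large","stand_large","bottle_jumbo","stand_jumbo","screw_jar","tape_roll"]:
        for b in r.boxes_of(n,t)[:3]:
            x,y,w,h=b["bbox"];q=P[int(y):int(y+h)+1,int(x):int(x+w)+1].reshape(-1,3)
            q=q[q[:,2]>.012]
            if len(q): print(n,t,round(b["score"],2),[round(k) for k in b["bbox"]],q.min(0).round(3),q.max(0).round(3))
print(r.get_state()["ee_pos"],r.get_state()["tool_rot"],r.get_state()["time"],cam("top")[2].round(2).tolist())
E
```

```text
top bottle_small 0.56 [280, 146, 12, 16] [ 0.591 -0.101  0.014] [ 0.624 -0.068  0.087]
top bottle_small 0.44 [155, 146, 13, 12] [0.594 0.251 0.016] [0.616 0.274 0.078]
top stand_small 0.72 [219, 196, 20, 22] [0.438 0.049 0.012] [0.491 0.102 0.03 ]
top bottle_medium 0.57 [280, 148, 11, 14] [ 0.591 -0.098  0.014] [ 0.622 -0.068  0.087]
top bottle_medium 0.49 [265, 115, 12, 20] [ 0.664 -0.061  0.014] [ 0.699 -0.028  0.089]
top bottle_medium 0.21 [337, 136, 26, 26] [ 0.595 -0.291  0.012] [ 0.65  -0.237  0.101]
top stand_medium 0.64 [274, 202, 24, 18] [ 0.427 -0.116  0.012] [ 0.477 -0.053  0.029]
top bottle_large 0.69 [343, 195, 23, 20] [ 0.445 -0.288  0.012] [ 0.493 -0.241  0.092]
top stand_large 0.7 [150, 191, 33, 28] [0.43  0.208 0.012] [0.505 0.287 0.03 ]
top stand_large 0.64 [156, 244, 29, 23] [0.297 0.196 0.012] [0.362 0.272 0.029]
top stand_large 0.19 [155, 148, 9, 11] [0.594 0.251 0.018] [0.616 0.271 0.078]
top bottle_jumbo 0.83 [340, 132, 24, 29] [ 0.595 -0.294  0.012] [ 0.654 -0.237  0.101]
top screw_jar 0.88 [92, 177, 32, 19] [0.488 0.371 0.012] [0.542 0.428 0.062]
top tape_rol
[... 675 characters left out ...]
stand_large 0.58 [166, 237, 45, 37] [0.426 0.212 0.012] [0.505 0.291 0.026]
side stand_large 0.33 [249, 146, 12, 31] [ 0.59  -0.093  0.012] [ 0.624 -0.061  0.084]
side bottle_jumbo 0.81 [286, 118, 16, 33] [ 0.595 -0.287  0.012] [ 0.654 -0.232  0.099]
side stand_jumbo 0.93 [192, 184, 35, 26] [0.559 0.047 0.012] [0.65  0.136 0.028]
side screw_jar 0.43 [110, 256, 17, 28] [0.211 0.374 0.012] [0.536 0.462 0.337]
side tape_roll 0.57 [339, 136, 25, 20] [ 0.447 -0.432  0.012] [ 0.543 -0.249  0.078]
[0.25155233 0.51704537 0.23129868] [ 2.24473251e-01  9.74480251e-01 -1.30311079e-05 -2.14278363e-05] 1.1 [[0.0, -0.99, 0.11, 0.39], [-1.0, 0.0, 0.0, 0.0], [-0.0, -0.11, -0.99, 1.19], [0.0, 0.0, 0.0, 1.0]]
```

View pics/top0.png

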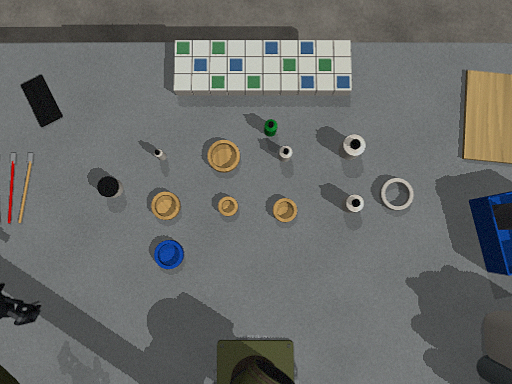

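View pics/side0.png

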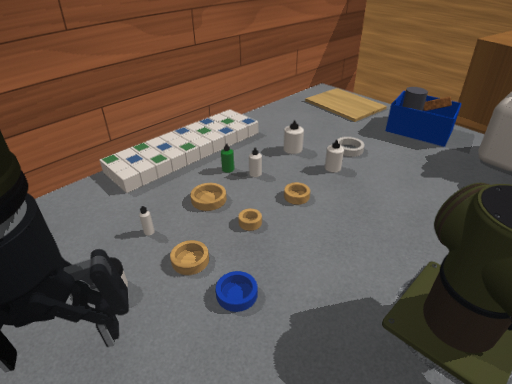

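The top picture shows everything: the small bottle at (159,153), medium at (285,152), large at (355,203) and jumbo at (354,146). The green look-alike is at (270,127). The wooden stands are large (165,206), small (228,206), medium (285,210) and jumbo (224,155), with the blue look-alike at (169,254). Next I'll fit circles of known radius.

```bash
cat >> h.py <<'E'
from scipy.optimize import least_squares
def fit(P,c,rad,zlo,zhi,stand=False):
    c=np.array(c,float);q=P.reshape(-1,3);q=q[(q[:,2]>zlo)&(q[:,2]<zhi)]
    q=q[np.hypot(*(q[:,:2]-c).T)<rad+.012]
    f=lambda p:np.hypot(*(q[:,:2]-p).T)-rad
    if stand: q=q[np.hypot(*(q[:,:2]-c).T)>rad-.011]   # rim band: use mid radius
    s=least_squares(f,c,loss="soft_l1",f_scale=.002)
    return s.x.round(4),len(q),round(float(np.median(abs(f(s.x)))),4)
B=dict(small=((.605,.264),.012,.056),medium=((.607,-.081),.018,.06),large=((.470,-.264),.024,.065),jumbo=((.625,-.264),.030,.070))
S=dict(small=((.464,.077),.0225),medium=((.453,-.081),.0285),large=((.467,.250),.0345),jumbo=((.605,.0915),.0405))
def go(x,y,z,yawdeg=90):
    "remaining shift in tool axes (after the turn) in cm, turn in rad; y axis at yawdeg in world"
    s=r.get_state();M=R.from_quat(s["tool_rot"]).as_matrix();p=np.array(s["ee_pos"])
    a=np.arctan2(M[1,1],M[0,1]);d=np.radians(yawdeg)-a;d=(d+np.pi/2)%np.pi-np.pi/2
    print("shift cm in present axes",(100*M.T@(np.array([x,y,z])-p)).round(2),"turn about tool z",round(-d,3),"t",round(s["time"],2),"w",round(s["gripper_width"],4),"f",np.round(s["force"],1))
E
python3 - <<'E'
from h import *
for n in("top","side"):
    P=np.load(n+".npz")["P"]
    for k,(c,rad,h) in B.items(): print(n,"b",k,fit(P,c,rad,.015,h-.004),"ztop",np.nanmax(P[...,2][np.hypot(P[...,0]-c[0],P[...,1]-c[1])<.02]).round(3))
    for k,(c,rad) in S.items(): print(n,"s",k,fit(P,c,rad,.019,.032,True))
go(.604,.264,.235)
E
```

```text
top b small (array([0.6069, 0.2635]), 31, 0.0003) ztop 0.078
top b medium (array([ 0.6087, -0.0836]), 33, 0.0002) ztop 0.087
top b large (array([ 0.4695, -0.2664]), 63, 0.0003) ztop 0.092
top b jumbo (array([ 0.6257, -0.2679]), 107, 0.0003) ztop 0.101
top s small (array([0.4638, 0.0747]), 175, 0.0024)
top s medium (array([ 0.4533, -0.0825]), 226, 0.0025)
top s large (array([0.4653, 0.2467]), 283, 0.0025)
top s jumbo (array([0.6048, 0.0874]), 314, 0.0026)
side b small (array([0.6073, 0.266 ]), 144, 0.0005) ztop 0.077
side b medium (array([ 0.61  , -0.0813]), 161, 0.0008) ztop 0.084
side b large (array([ 0.4722, -0.2626]), 240, 0.0008) ztop 0.092
side b jumbo (array([ 0.6271, -0.2656]), 283, 0.0008) ztop 0.099
side s small (array([0.4626, 0.0793]), 218, 0.0024)
side s medium (array([ 0.4526, -0.078 ]), 207, 0.0025)
side s large (array([0.4645, 0.252 ]), 457, 0.0024)
side s jumbo (array([0.6039, 0.0922]), 302, 0.0024)
shift cm in present axes [-42.76  -7.34  -0.37] turn about tool z -0.453 t 1.1 w 0.0855 f [0.4 0.1 0.3]
```

```bash
python3 -m pendant '[[[0,0,0,-0.151,-1],[0,0,0,-0.151,-1],[0,0,0,-0.151,-1],[-4.44,-3.15,0,0,-1],[-4.44,-3.15,0,0,-1],[-4.44,-3.15,0,0,-1],[-4.44,-3.15,0,0,-1],[-4.44,-3.15,0,0,-1],[-4.44,-3.15,0,0,-1]]]' 40
python3 -m pendant '[[[-4.44,-3.15,0,0,-1],[-4.44,-3.15,0,0,-1],[0,0,0,0,-1],[0,0,0,0,-1]]]'
python3 - <<'E'
from h import *
im,P=cloud("wrist");cv2.imwrite("pics/w1.png",im[...,::-1])
for k,(c,rad,h) in B.items():
    try: print("b",k,fit(P,c,rad,.015,h-.004))
    except Exception: pass
for k,(c,rad) in S.items():
    try: print("s",k,fit(P,c,rad,.019,.032,True))
    except Exception: pass
print(r.calibration("wrist")["T_tool_cam"])
go(.607,.265,.026)
E
```

```text
time: 2.22
ee_pos: [0.5194, 0.327, 0.2314]
tool_rot: [-0.0, 1.0, 0.0, 0.0]
force: [1.0, 0.2, 1.3]
gripper_width: 0.0853
gripper_force: 0.0
time: 2.72
ee_pos: [0.6063, 0.265, 0.2308]
tool_rot: [0.0, 1.0, 0.0, -0.001]
force: [-0.9, -0.1, 0.1]
gripper_width: 0.0857
gripper_force: 0.0
b small (array([0.6077, 0.2646]), 112, 0.0001)
b medium (array([ 0.6088, -0.0827]), 97, 0.0005)
b large (array([ 0.47 , -0.264]), 0, nan)
b jumbo (array([ 0.625, -0.264]), 0, nan)
s small (array([0.4649, 0.077 ]), 1269, 0.0026)
s medium (array([ 0.453, -0.081]), 0, nan)
s large (array([0.4664, 0.2485]), 1920, 0.0025)
s jumbo (array([0.6054, 0.0901]), 1635, 0.0026)
[[ 3.54668657e-05 -9.48111863e-01 -3.17936933e-01  8.14681031e-02]
 [ 9.99999976e-01 -3.51395733e-05  2.16341998e-04 -6.54843248e-04]
 [-2.16288583e-04 -3.17936933e-01  9.48111839e-01 -1.42267394e-01]
 [ 0.00000000e+00  0.00000000e+00  0.00000000e+00  1.00000000e+00]]
shift cm in present axes [-0.15 -0.06 20.5 ] turn about tool z 0.0 t 2.77 w 0.0855 f [-0.3  0.6  0.8]
  return _methods._mean(a, axis=axis, dtype=dtype,
  ret = ret.dtype.type(ret / rcount)
```

View pics/w1.png

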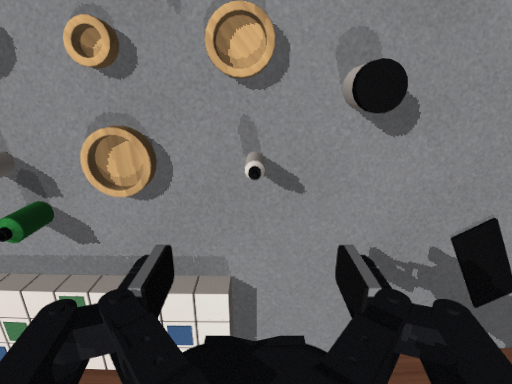

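The wrist view shows the small bottle at (255,168), centred between the fingers. Its fits agree with the mean of the top and side cameras, so I'll descend and grip.

```bash
python3 -m pendant '[[[-0.15,-0.05,5,0,-1],[0,0,5,0,-1],[0,0,5,0,-1],[0,0,3,0,-1],[0,0,2.5,0,-1],[0,0,0,0,0],[0,0,0,0,0.6],[0,0,0,0,1],[0,0,0,0,1],[0,0,0,0,1]]]' 40
python3 -m pendant '[[[0,0,0,0,1],[0,0,0,0,1],[0,0,-2,0,1],[0,0,-4,0,1],[0,0,-4,0,1],[0,0,-4,0,1],[0,0,0,0,1]]]'
python3 -c "
from h import *
go(.4645,.077,.172)"
```

```text
time: 4.03
ee_pos: [0.6093, 0.2652, 0.0281]
tool_rot: [0.0, 1.0, 0.001, 0.001]
force: [-1.1, 0.9, 6.3]
gripper_width: 0.0226
gripper_force: 39.7
time: 4.9
ee_pos: [0.611, 0.2654, 0.171]
tool_rot: [-0.0, 1.0, 0.001, 0.004]
force: [-0.3, -0.1, -0.2]
gripper_width: 0.0225
gripper_force: 39.3
shift cm in present axes [ 14.65 -18.84  -0.28] turn about tool z 0.0 t 4.9 w 0.0225 f [-0.3 -0.1 -0.2]
```

```bash
python3 -m pendant '[[[3.66,-4.71,0,0,1],[3.66,-4.71,0,0,1],[3.66,-4.71,0,0,1],[3.66,-4.71,0,0,1],[0,0,0,0,1],[0,0,0,0,1],[0,0,0,0,1]]]'
python3 - <<'E'
from h import *
go(.4645,.077,.034)
for n in("wrist","top","side"):
    im,P=cloud(n);c=r.get_state()["ee_pos"]
    if n!="top":cv2.imwrite(f"pics/{n}2.png",im[...,::-1])
    q=P[(P[...,2]>.12)&(P[...,2]<.215)&(np.hypot(P[...,0]-c[0],P[...,1]-c[1])<.014)]
    if len(q):print(n,len(q),q.min(0),q.max(0))
    for k,(c,rad) in S.items():
        print("s",k,fit(P,c,rad,.019,.032,True)) if n=="wrist" else 0
E
```

```text
time: 5.78
ee_pos: [0.4631, 0.0769, 0.1662]
tool_rot: [-0.0, 1.0, 0.0, 0.0]
force: [0.3, 0.3, -1.0]
gripper_width: 0.0227
gripper_force: 39.4
shift cm in present axes [-1.300e-01  1.000e-02  1.322e+01] turn about tool z 0.001 t 5.78 w 0.0227 f [ 0.3  0.3 -1. ]
wrist 4067 [0.44913533 0.06298156 0.13786357] [0.47190437 0.08988371 0.2148837 ]
s small (array([0.4639, 0.0757]), 1283, 0.0025)
s medium (array([ 0.4534, -0.0805]), 1742, 0.0026)
s large (array([0.4648, 0.2467]), 2021, 0.0026)
s jumbo (array([0.6041, 0.0901]), 549, 0.0025)
side 274 [0.44876027 0.06342452 0.13969706] [0.46936247 0.09006413 0.21497341]
```

View pics/wrist2.png

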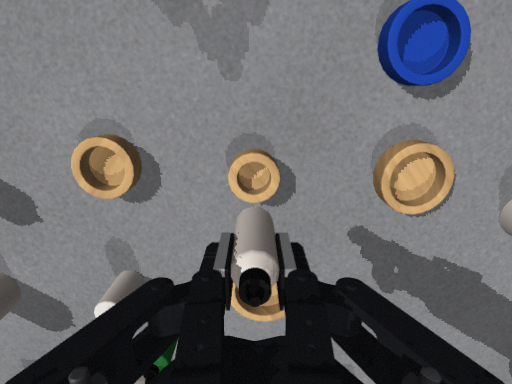

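The bottle hangs upright in the grip with its near face at x≈0.449, so its axis is at 0.461 and it needs about 2.5 mm more in +x. Now I'll lower it.

```bash
python3 -m pendant '[[[-0.25,0,0,0,1],[0,0,4,0,1],[0,0,4,0,1],[0,0,2,0,1],[0,0,1,0,1],[0,0,1,0,1],[0,0,0.6,0,1],[0,0,0.5,0,1],[0,0,0,0,1],[0,0,0,0,1]]]'
```

```text
time: 7.18
ee_pos: [0.4648, 0.0762, 0.0356]
tool_rot: [-0.0, 1.0, 0.0, 0.0]
force: [0.7, 0.5, -0.2]
gripper_width: 0.0227
gripper_force: 39.4
```

```bash
python3 -m pendant '[[[0,0,0.15,0,1],[0,0,0,0,1],[0,0,0,0,0.4],[0,0,0,0,0.2],[0,0,0,0,-1],[0,0,0,0,-1],[0,0,0,0,-1],[0,0,-2,0,-1],[0,0,-5,0,-1],[0,0,-5,0,-1]]]'
python3 -m pendant '[[[0,0,-5,0,-1],[0,0,-3,0,-1],[0,0,0,0,-1],[0,0,0,0,-1]]]'
python3 - <<'E'
from h import *
im,P=cloud("wrist")
print("small in well",fit(P,(.4645,.0765),.012,.032,.058))
q=P[np.hypot(P[...,0]-.4645,P[...,1]-.077)<.02];print("top z",np.nanmax(q[:,2]))
print(fit(P,(.609,-.0825),.018,.015,.055))
for k,(c,rad) in S.items():print("s",k,fit(P,c,rad,.019,.032,True))
go(.609,-.0825,.23)
E
```

```text
time: 8.43
ee_pos: [0.4639, 0.0761, 0.1547]
tool_rot: [-0.0, 1.0, -0.0, -0.001]
force: [1.5, -0.3, -0.0]
gripper_width: 0.0855
gripper_force: 0.0
time: 8.93
ee_pos: [0.4636, 0.0761, 0.233]
tool_rot: [-0.0, 1.0, -0.0, -0.001]
force: [-0.9, 0.1, -0.2]
gripper_width: 0.0851
gripper_force: 0.0
small in well (array([0.4633, 0.0756]), 80, 0.0001)
top z 0.3230337843361194
(array([ 0.6092, -0.082 ]), 158, 0.0002)
s small (array([0.465 , 0.0759]), 847, 0.0025)
s medium (array([ 0.4535, -0.0808]), 1154, 0.0025)
s large (array([0.4653, 0.2469]), 1389, 0.0026)
s jumbo (array([0.6043, 0.0889]), 1214, 0.0026)
shift cm in present axes [-14.57 -15.86   0.21] turn about tool z 0.0 t 8.97 w 0.0853 f [ 0.6  0.4 -0.1]
```

```bash
python3 -m pendant '[[[-3.64,-3.96,0,0,-1],[-3.64,-3.96,0,0,-1],[-3.64,-3.96,0,0,-1],[-3.64,-3.96,0,0,-1],[0,0,5,0,-1],[0,0,5,0,-1],[0,0,0,0,-1],[0,0,0,0,-1]]]'
python3 - <<'E'
from h import *
im,P=cloud("wrist")
print(fit(P,(.609,-.0825),.018,.015,.055))
go(.609,-.082,.03)
E
```

```text
time: 9.98
ee_pos: [0.6105, -0.0822, 0.1341]
tool_rot: [-0.0, 1.0, 0.0, -0.0]
force: [-0.1, 0.4, -0.1]
gripper_width: 0.0854
gripper_force: 0.0
(array([ 0.6097, -0.0824]), 413, 0.0001)
shift cm in present axes [ 0.26  0.04 10.53] turn about tool z 0.0 t 10.03 w 0.0853 f [-0.6 -0.1  0.4]
```

```bash
python3 -m pendant '[[[0.15,0,4,0,-1],[0,0,4,0,-1],[0,0,2.4,0,-1],[0,0,0,0,-0.3],[0,0,0,0,0.3],[0,0,0,0,1],[0,0,0,0,1],[0,0,0,0,1],[0,0,0,0,1]]]' 40
python3 -m pendant '[[[0,0,0,0,1],[0,0,-2,0,1],[0,0,-4,0,1],[0,0,-4,0,1],[0,0,-4,0,1],[0,0,0,0,1],[0,0,0,0,1]]]'
python3 -c "
from h import *
go(.4535,-.0805,.172)"
```

```text
time: 11.15
ee_pos: [0.6105, -0.0825, 0.0323]
tool_rot: [-0.0, 1.0, -0.0, 0.002]
force: [-0.1, 0.3, 6.4]
gripper_width: 0.0344
gripper_force: 39.6
time: 12.02
ee_pos: [0.6082, -0.0821, 0.1701]
tool_rot: [-0.0, 1.0, -0.0, 0.0]
force: [-0.1, 0.2, -1.2]
gripper_width: 0.0347
gripper_force: 40.0
shift cm in present axes [15.47  0.16 -0.19] turn about tool z 0.0 t 12.03 w 0.0347 f [-0.1  0.2 -1.2]
```

```bash
cat >> h.py <<'E'
def held(rad,stand):
    im,P=cloud("wrist");c=np.array(r.get_state()["ee_pos"]);q=P.reshape(-1,3)
    q=q[(np.hypot(*(q[:,:2]-c[:2]).T)<rad+.006)&(q[:,2]>.08)&(q[:,2]<c[2]+.01)]
    zf=np.percentile(q[:,2],.5);low=q[(q[:,2]<zf+.010)]
    print("tcp",c.round(4),"foot z",q[:,2].min().round(4),zf.round(4),"n",len(low))
    a=fit(low,c[:2],rad,0,1);b=fit(P,S[stand][0],S[stand][1],.019,.032,True)
    print("axis",a,"stand",b,"shift tool cm",(100*np.array([a[0][0]-b[0][0],b[0][1]-a[0][1]])).round(2))
E
python3 -m pendant '[[[5.15,0.05,0,0,1],[5.15,0.05,0,0,1],[5.15,0.05,0,0,1],[0,0,0,0,1],[0,0,0,0,1],[0,0,0,0,1]]]'
python3 -c "
from h import *
held(.018,'medium')"
```

```text
time: 12.78
ee_pos: [0.4556, -0.081, 0.1696]
tool_rot: [-0.0, 1.0, -0.0, 0.0]
force: [0.4, -0.1, 0.6]
gripper_width: 0.0351
gripper_force: 40.0
tcp [ 0.4555 -0.0809  0.1696] foot z 0.1375 0.1389 n 275
axis (array([ 0.4546, -0.0811]), 275, 0.0001) stand (array([ 0.4532, -0.0818]), 1460, 0.0026) shift tool cm [ 0.14 -0.07]
```

```bash
python3 -m pendant '[[[0.14,-0.03,4,0,1],[0,0,4,0,1],[0,0,2,0,1],[0,0,1,0,1],[0,0,1,0,1],[0,0,0.6,0,1],[0,0,0.4,0,1],[0,0,0.15,0,1],[0,0,0,0,1],[0,0,0,0,1]]]'
python3 -m pendant '[[[0,0,0,0,0.25],[0,0,0,0,0],[0,0,0,0,-1],[0,0,0,0,-1],[0,0,0,0,-1],[0,0,-2,0,-1],[0,0,-5,0,-1],[0,0,-6,0,-1],[0,0,-6,0,-1]]]'
python3 - <<'E'
from h import *
go(.47,-.2645,.23)
im,P=cloud("wrist")
print("medium in well",fit(P,(.4535,-.081),.018,.032,.06),fit(P,S["medium"][0],S["medium"][1],.019,.032,True))
print("large",fit(P,(.47,-.2645),.024,.015,.06))
E
```

```text
time: 14.08
ee_pos: [0.4529, -0.0811, 0.0386]
tool_rot: [-0.0, 1.0, -0.0, 0.0]
force: [-0.1, 0.2, -0.5]
gripper_width: 0.0351
gripper_force: 40.0
time: 15.2
ee_pos: [0.4522, -0.0809, 0.23]
tool_rot: [-0.0, 1.0, 0.0, -0.0]
force: [1.8, 0.1, -0.2]
gripper_width: 0.0852
gripper_force: 0.0
shift cm in present axes [-1.780e+00 -1.836e+01 -1.000e-02] turn about tool z 0.0 t 15.2 w 0.0852 f [ 1.8  0.1 -0.2]
medium in well (array([ 0.452 , -0.0809]), 120, 0.0001) (array([ 0.4551, -0.0816]), 1056, 0.0025)
large (array([ 0.4706, -0.2652]), 729, 0.0002)
```

```bash
python3 -m pendant '[[[-0.6,-6.15,0,0,-1],[-0.6,-6.15,0,0,-1],[-0.6,-6.15,0,0,-1],[0,0,5,0,-1],[0,0,5,0,-1],[0,0,0,0,-1],[0,0,0,0,-1]]]'
python3 - <<'E'
from h import *
im,P=cloud("wrist")
print(fit(P,(.4705,-.265),.024,.015,.06))
go(.4705,-.265,.028)
E
```

```text
time: 16.12
ee_pos: [0.4716, -0.2659, 0.1294]
tool_rot: [-0.0, 1.0, -0.0, 0.001]
force: [-0.0, -0.4, 0.0]
gripper_width: 0.0854
gripper_force: 0.0
(array([ 0.4708, -0.2649]), 585, 0.0001)
shift cm in present axes [ 0.2   0.14 10.22] turn about tool z 0.001 t 16.18 w 0.0855 f [-0.2 -0.7  0.1]
```

```bash
python3 -m pendant '[[[0.1,0.1,4,0,-1],[0,0,4,0,-1],[0,0,2,0,-1],[0,0,0,0,-0.5],[0,0,0,0,0],[0,0,0,0,1],[0,0,0,0,1],[0,0,0,0,1],[0,0,0,0,1]]]' 40
python3 -m pendant '[[[0,0,0,0,1],[0,0,-2,0,1],[0,0,-4,0,1],[0,0,-4,0,1],[0,0,-4,0,1],[0,0,0,0,1],[0,0,0,0,1]]]'
python3 -c "
from h import *
go(.4655,.248,.172)"
```

```text
time: 17.3
ee_pos: [0.4715, -0.2655, 0.0306]
tool_rot: [-0.0, 1.0, -0.001, 0.002]
force: [0.6, 1.2, 7.3]
gripper_width: 0.0471
gripper_force: 41.4
time: 18.18
ee_pos: [0.4693, -0.2642, 0.1684]
tool_rot: [-0.0, 1.0, -0.0, 0.0]
force: [-1.1, 1.1, -1.6]
gripper_width: 0.047
gripper_force: 41.6
shift cm in present axes [ 0.37 51.22 -0.37] turn about tool z 0.0 t 18.18 w 0.047 f [-1.1  1.1 -1.6]
```

```bash
python3 -m pendant '[[[0.03,5.1,0,0,1],[0.03,5.1,0,0,1],[0.03,5.1,0,0,1],[0.03,5.1,0,0,1],[0.03,5.1,0,0,1],[0.03,5.1,0,0,1],[0.03,5.1,0,0,1],[0.03,5.1,0,0,1],[0.03,5.1,0,0,1],[0.03,5.1,0,0,1]]]'
python3 -m pendant '[[[0,0.2,0,0,1],[0,0,0,0,1],[0,0,0,0,1],[0,0,0,0,1]]]'
python3 -c "
from h import *
held(.024,'large')"
```

```text
time: 19.42
ee_pos: [0.4652, 0.2466, 0.1664]
tool_rot: [-0.0, 1.0, -0.001, -0.002]
force: [1.1, -1.1, -2.7]
gripper_width: 0.0469
gripper_force: 41.8
time: 19.92
ee_pos: [0.4666, 0.2462, 0.1681]
tool_rot: [0.001, 1.0, -0.0, -0.0]
force: [-0.3, -1.0, -1.5]
gripper_width: 0.0471
gripper_force: 42.0
tcp [0.4667 0.2464 0.1683] foot z 0.1385 0.1392 n 335
axis (array([0.4657, 0.2458]), 335, 0.0001) stand (array([0.4655, 0.2484]), 1478, 0.0025) shift tool cm [0.02 0.26]
```

```bash
python3 -m pendant '[[[0,0.2,4,0,1],[0,0,4,0,1],[0,0,2,0,1],[0,0,1,0,1],[0,0,1,0,1],[0,0,0.6,0,1],[0,0,0.5,0,1],[0,0,0.15,0,1],[0,0,0,0,1],[0,0,0,0,1]]]'
python3 -m pendant '[[[0,0,0,0,0.05],[0,0,0,0,-0.2],[0,0,0,0,-1],[0,0,0,0,-1],[0,0,0,0,-1],[0,0,-2,0,-1],[0,0,-5,0,-1],[0,0,-6,0,-1],[0,0,-6,0,-1]]]'
python3 - <<'E'
from h import *
go(.626,-.2665,.23)
im,P=cloud("wrist")
print("large in well",fit(P,(.4655,.248),.024,.032,.06),fit(P,S["large"][0],S["large"][1],.019,.032,True))
E
```

```text
time: 21.22
ee_pos: [0.4669, 0.2496, 0.0367]
tool_rot: [-0.0, 1.0, 0.0, 0.0]
force: [-1.3, -0.4, 5.7]
gripper_width: 0.0471
gripper_force: 42.5
time: 22.35
ee_pos: [0.4662, 0.2493, 0.2273]
tool_rot: [-0.0, 1.0, -0.0, -0.0]
force: [1.1, 1.1, -0.7]
gripper_width: 0.0856
gripper_force: 0.0
shift cm in present axes [-15.97 -51.59  -0.26] turn about tool z 0.0 t 22.35 w 0.0856 f [ 1.1  1.1 -0.7]
large in well (array([0.4663, 0.2495]), 150, 0.0001) (array([0.4668, 0.2486]), 1102, 0.0026)
```

Now the jumbo bottle. The traverse is at 0.23 m, clear of everything.

```bash
python3 -m pendant '[[[-1.6,-5.16,0,0,-1],[-1.6,-5.16,0,0,-1],[-1.6,-5.16,0,0,-1],[-1.6,-5.16,0,0,-1],[-1.6,-5.16,0,0,-1],[-1.6,-5.16,0,0,-1],[-1.6,-5.16,0,0,-1],[-1.6,-5.16,0,0,-1],[-1.6,-5.16,0,0,-1],[-1.6,-5.16,0,0,-1]]]'
python3 -m pendant '[[[0,0,4,0,-1],[0,0,4,0,-1],[0,0,0,0,-1],[0,0,0,0,-1]]]'
python3 - <<'E'
from h import *
im,P=cloud("wrist");f=fit(P,(.626,-.266),.030,.015,.065)
print(f);go(*f[0],.034)
E
```

```text
time: 23.65
ee_pos: [0.627, -0.2681, 0.2252]
tool_rot: [-0.0, 1.0, 0.0, -0.0]
force: [1.1, 0.0, -0.0]
gripper_width: 0.0854
gripper_force: 0.0
time: 24.15
ee_pos: [0.6275, -0.2667, 0.1468]
tool_rot: [-0.0, 1.0, -0.0, 0.001]
force: [0.5, -0.1, 0.1]
gripper_width: 0.0851
gripper_force: 0.0
(array([ 0.6271, -0.2663]), 601, 0.0001)
shift cm in present axes [ 0.12  0.07 11.37] turn about tool z 0.001 t 24.2 w 0.0853 f [-0.5 -1.   1.3]
```

```bash
python3 -m pendant '[[[0.05,0.04,4,0,-1],[0,0,4,0,-1],[0,0,2,0,-1],[0,0,1.4,0,-1],[0,0,0,0,-0.6],[0,0,0,0,-0.3],[0,0,0,0,1],[0,0,0,0,1],[0,0,0,0,1],[0,0,0,0,1]]]' 40
python3 -m pendant '[[[0,0,-2,0,1],[0,0,-4,0,1],[0,0,-4,0,1],[0,0,-4,0,1],[0,0,0,0,1],[0,0,0,0,1]]]'
python3 -c "
from h import *
go(.6045,.09,.172)"
```

```text
time: 25.45
ee_pos: [0.6275, -0.2665, 0.0335]
tool_rot: [-0.0, 1.0, -0.001, 0.001]
force: [-0.2, 0.3, 6.5]
gripper_width: 0.059
gripper_force: 44.0
time: 26.2
ee_pos: [0.6251, -0.2656, 0.1704]
tool_rot: [-0.0, 1.0, 0.001, -0.001]
force: [-0.8, 0.8, -3.5]
gripper_width: 0.0589
gripper_force: 44.0
shift cm in present axes [ 2.06 35.56 -0.12] turn about tool z 0.0 t 26.2 w 0.0589 f [-0.8  0.8 -3.5]
```

```bash
python3 -m pendant '[[[0.3,5.08,0,0,1],[0.3,5.08,0,0,1],[0.3,5.08,0,0,1],[0.3,5.08,0,0,1],[0.3,5.08,0,0,1],[0.3,5.08,0,0,1],[0.26,5.08,0,0,1],[0,0,0,0,1],[0,0,0,0,1],[0,0,0,0,1]]]'
python3 -c "
from h import *
held(.030,'jumbo')"
```

```text
time: 27.45
ee_pos: [0.6051, 0.0882, 0.1707]
tool_rot: [0.001, 1.0, -0.0, -0.001]
force: [-0.2, -0.1, -1.9]
gripper_width: 0.0588
gripper_force: 44.4
tcp [0.6053 0.0882 0.171 ] foot z 0.1374 0.1386 n 344
axis (array([0.6047, 0.0878]), 344, 0.0001) stand (array([0.6057, 0.0888]), 1523, 0.0025) shift tool cm [-0.1  0.1]
```

```bash
python3 -m pendant '[[[0,0.13,4,0,1],[0,0,4,0,1],[0,0,2,0,1],[0,0,1,0,1],[0,0,1,0,1],[0,0,0.6,0,1],[0,0,0.5,0,1],[0,0,0.1,0,1],[0,0,0,0,1],[0,0,0,0,1]]]'
python3 -m pendant '[[[0,0,0,0,-0.2],[0,0,0,0,-0.5],[0,0,0,0,-1],[0,0,0,0,-1],[0,0,0,0,-1],[0,0,-2,0,-1],[0,0,-5,0,-1],[0,0,-6,0,-1],[0,0,-6,0,-1]]]'
python3 -m pendant '[[[5,0,-3,0,-1],[5,0,0,0,-1],[5,0,0,0,-1],[0,5,0,0,-1],[0,5,0,0,-1],[0,5,0,0,-1],[0,5,0,0,-1],[0,5,0,0,-1],[0,5,0,0,-1],[0,0,0,0,-1]]]'
python3 - <<'E'
from h import *
for n in("top","side"):
    im,P=cloud(n);cv2.imwrite(f"pics/{n}9.png",cv2.resize(im[60:290,90:430] if n=="top" else im,None,fx=1.5,fy=1.5)[...,::-1])
    for k,(c,rad,h) in B.items():
        s=S[k];q=P[np.hypot(P[...,0]-s[0][0],P[...,1]-s[0][1])<.02]
        print(n,k,fit(P,s[0],rad,.034,h),fit(P,s[0],s[1],.019,.030,True)[0],"top z",np.nanmax(q[:,2]).round(4))
E
```

```text
time: 28.75
ee_pos: [0.6058, 0.0909, 0.0402]
tool_rot: [-0.0, 1.0, 0.0, 0.0]
force: [-0.1, -0.1, -2.0]
gripper_width: 0.0588
gripper_force: 44.4
time: 29.88
ee_pos: [0.6052, 0.0908, 0.2314]
tool_rot: [-0.0, 1.0, -0.0, -0.0]
force: [0.3, -0.0, 0.4]
gripper_width: 0.0852
gripper_force: 0.0
time: 31.12
ee_pos: [0.4552, 0.3942, 0.2593]
tool_rot: [-0.002, 1.0, 0.001, -0.0]
force: [-0.0, -0.8, 0.4]
gripper_width: 0.0857
gripper_force: 0.0
top small (array([0.4624, 0.0749]), 5, 0.0) [0.464  0.0748] top z 0.083
top medium (array([ 0.4508, -0.0822]), 10, 0.0001) [ 0.4534 -0.0826] top z 0.0921
top large (array([0.4654, 0.2488]), 40, 0.0002) [0.4656 0.2482] top z 0.1014
top jumbo (array([0.6047, 0.0893]), 47, 0.0003) [0.6061 0.088 ] top z 0.1075
side small (array([0.4633, 0.0767]), 75, 0.0006) [0.4638 0.0785] top z 0.0834
side medium (array([ 0.452, -0.08 ]), 121, 0.0007) [ 0.4538 -0.08  ] top z 0.0904
side large (array([0.4666, 0.2516]), 264, 0.0005) [0.4667 0.2506] top z 0.0997
side jumbo (array([0.6057, 0.0919]), 287, 0.0005) [0.6049 0.0909] top z 0.1061
```

View pics/top9.png

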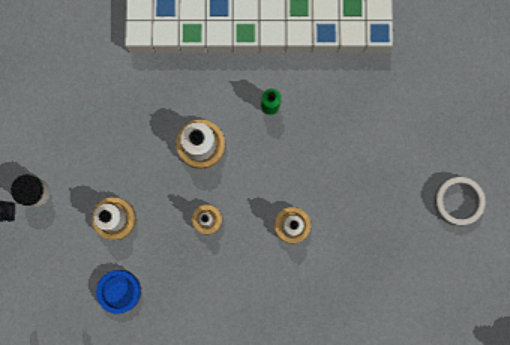

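View pics/side9.png

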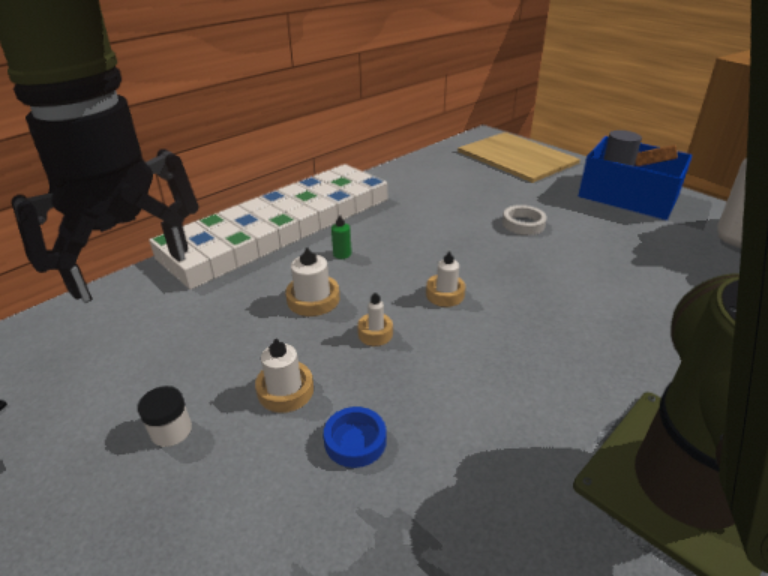

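All four bottles stand in their own wooden stands: in the top crop, jumbo is at (200,143), large at (112,217), small at (206,219) and medium at (292,225). The jar and the tape haven't moved. The large bottle reads 2–3 mm high, so I'll check its tilt and foot height.

```bash
python3 - <<'E'
from h import *
for n in("side","wrist"):
    im,P=cloud(n)
    if n=="wrist": cv2.imwrite("pics/w9.png",im[...,::-1])
    for k in("large","jumbo","medium"):
        c,rad,h=B[k];c=S[k][0]
        Q=P.reshape(-1,3);Q=Q[(np.hypot(*(Q[:,:2]-c).T)<rad+.01)&(Q[:,2]>.030)&(Q[:,2]<h+.001)]
        if len(Q)<20: continue
        f=lambda p:np.hypot(Q[:,0]-p[0]-p[2]*(Q[:,2]-.05),Q[:,1]-p[1]-p[3]*(Q[:,2]-.05))-rad
        s=least_squares(f,[*c,0,0],loss="soft_l1",f_scale=.001)
        q=P[np.hypot(P[...,0]-c[0],P[...,1]-c[1])<.02];q=q[q[:,2]<.12]
        print(n,k,len(Q),s.x.round(4),"top",q[q[:,2].argmax()].round(4))
E
```

```text
side large 314 [ 0.4667  0.2514 -0.0057 -0.0068] top [0.466  0.2527 0.0997]
side jumbo 324 [ 0.6057  0.0917  0.0009 -0.0016] top [0.6055 0.0906 0.1054]
side medium 142 [ 0.4521 -0.0798  0.0083  0.0066] top [ 0.4503 -0.0802  0.0896]
wrist large 386 [ 0.4661  0.2486 -0.0053 -0.0046] top [0.4645 0.2497 0.099 ]
wrist jumbo 943 [0.6049 0.0901 0.0107 0.0024] top [0.603  0.0904 0.1068]
```

View pics/w9.png

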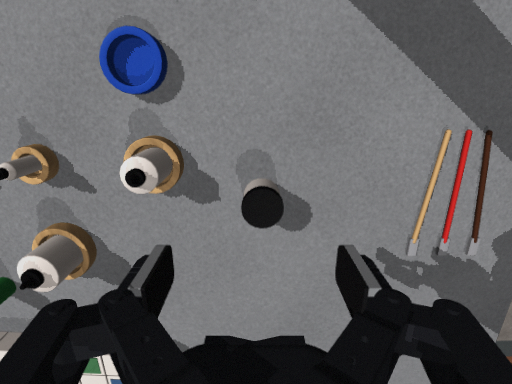

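The bottles tilt less than 0.012 rad and the large one's top is at about 99 mm, so it sits on the well floor. I'll hand the job in.

```bash
python3 -c "
from bench import r
print(r.close_job())"
```

```text
the job is handed in; nothing more can be done
None
```

I stood all four bottles upright in their matching wooden stands and handed the job in at about 31 s; my last pictures showed them on the well floors with the jar and tape where they were, but the hand-in returned no verdict.

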